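Tap a jammed tube-block carriage out of its dock

ROBOT

A 6-joint arm with a two-finger parallel gripper is mounted at the origin on a cart in front of the work surface, level with it; the furniture and walls round the work are solid. World frame = base frame: x ahead of the robot, y to its left, z up, the work surface at z = 0. Lengths are in m, angles in degrees, forces in N, time in s.
With the tool pointing down it reaches from about 0.35 to 0.875 m from the base axis. Payload 4.2 kg.
Tool frame: the origin (TCP) lies between the finger pads; the fingertips stand 19 mm ahead of it and the grasp point (between the pads) is the TCP; z points along the fingers, y is the line along which they close (so a half turn about z gives the same grasp; the last joint's range is limited). The gripper opens to 87 mm and grips with 3 to 60 N. Pads are 19 mm wide; open, the fingers measure 117 mm over their backs; the gripper's body (75 mm by 190 mm) begins 51 mm behind the grasp point.
Start: joints at [79.847, 22.042, 0.453, 0, -68.411, -14.817], TCP at [0.264, 0.567, 0.242] pointing down, gripper open.
Joint ranges: [-179.83, 179.83], [-69.29, 118.12], [-61.27, 80.66], [-181.25, 117.63], [-171.15, -9.14], [-177.46, 177.46]. Speed limits (degrees/s): [159.86, 159.86, 180, 180, 180, 180].

INTERFACE

Orientations are given as a 3x3 rotation matrix whose columns are the frame's x, y, z axes.
In Python, from station import r gives the robot as it stands.
- The arm moves only by the tool drive_tool, never from a script. Its argument "steps" is one flat list of numbers, 7 for each row, row after row: the turn, a rotation vector about the tool's x, y, z in rad, then the shift along the tool's x, y, z in m, then the opening, from 0 (shut) to 1 (fully open). A call has 1 to 10 rows; each row shifts and turns the commanded pose from where the row before left it, along the tool's axes as they then stand; what a row does not reach is not made up. A row lasts 1/12 s, in which the tool goes at most 41.7 mm and 7.16 degrees, less where a joint would pass 70% of its speed; a pose out of reach is approached as far as the arm can. A call is refused whole if a number of a shift passes 0.0417 or a number of a turn 0.125, either way. A call with a gripper value outside its range is refused whole. The fingers move at their own pace and stop on an object; the grip force is fixed at half the most. Time passes only in rows, so rows that do not move let the fingers close. It gives the time, the measured TCP pose, the force, the opening and the grip force at its end, in the units of the state.
- r.sense(): the state, without advancing time (a new reading comes with each control period).
- r.capture(name): name is "side" or "top"; returns the picture (400x640x3 uint8, blue, green, red); there is no depth.
- r.camera_params(name): a dict with "camera_matrix" (3x3 intrinsics, pixels), "extrinsics" (4x4, takes a point from world to camera coordinates). Camera axes: x right, y down, z forward; pixel columns grow to the right and rows downward; lengths in m; the calibration is good to about 2 mm. A picture is of the moment at which its call begins. camera_params takes no time and is no camera call.
- r.finish_job(): hands the job in; it is judged then, once.
The state is a dict: "time_s": time; "joints": joint angles; "joint_velocities": joint speeds; "effort": joint torques, N m; "tcp_pos": TCP position; "ee_rot": TCP orientation; "wrist_force": force on the tool from outside, world axes, zero at the start; "moment": the same for the moment, N m; "gripper_width": opening from 0.0 (shut) to 1.0 (fully open); "gripper_force": force on a finger pad.
Only numpy, scipy, OpenCV 4.12 (cv2) and the standard library are available. Lean on these libraries where they do the work, as an engineer would, in place of code of your own. Each camera call takes 0.05 s, during which the arm holds its last target. There are 200 camera calls.

TASK

The white carriage with the tube block has jammed crooked in its dock. Take the orange mallet and loosen it with light taps on its left and right ears in turn, until its front edge lies over the red strip and it stands square in the dock; touch it only with the mallet, do not knock over or shift the things around, and then stand the mallet back upright on the green mat.

Things in the scene. Friction and masses are not known exactly. Their poses are not given: they have to be found in the camera images.
- dock: Fixed dark steel dock plate, 215 x 136 x 8 mm; origin on the bench under the middle of its two grey guides. x axis = way out (away from the robot), y left. Guides: 50 mm long in x, inner faces at y = +-50.5 mm, tops 22 mm above the bench. The carriage can turn about 0.1 rad either way, then wedges and slides no farther however that ear is pushed, until the other is tapped.
- strip (a point): Middle of the red strip painted across the dock plate; 30 mm wide (dock x from 82 to 112 mm), 100 mm long.
- housing_top (a point): Middle of the top of the dock's fixed grey housing, 61 mm above the bench: 60 mm in x (dock x from -100 to -40 mm), 90 mm in y. It covers the middle of the carriage's tail, so that only the ears can be struck; lift the mallet over it to change sides.
- carriage: Loose white carriage, 110 x 96 mm, 0.85 kg with the grey tube block fixed on it; origin mid underside, 8 mm above the bench; x axis to its front edge (out of the dock), y left. It starts 20 to 40 mm short of the strip, turned up to 0.07 rad either way. About 10 N on one ear turns it; a swing from wedged one way to wedged the other moves that ear about 20 mm, the middle a few mm.
- ear_left (a point): Middle of the back face (blue patch) of the carriage's left ear, 37 mm above the bench, 80 mm left of and 55 mm behind the carriage's origin. The ear is 22 mm high (26 to 48 mm above the bench), 12 mm thick, and ends 105 mm from the middle. Strike 65 to 95 mm from the middle, forward along dock x, with the head's underside about 22 mm above the bench to clear plate and guides.
- ear_right (a point): The same point on the right ear.
- nose (a point): Middle of the carriage's front edge, 14 mm above the bench; 55 mm ahead of the carriage's origin.
- mallet_grip (a point): Grip point on the loose mallet's handle (0.25 kg), 80 mm above the underside of its head, on which it stands, 118 mm high. Handle 16 mm (its x) by 24 mm (its y), from 36 to 118 mm up. Orange head: 72 mm along x with a black striking face at each end (36 mm from the handle's middle), 36 mm in y, 36 mm high. Best held with the fingers closing along x, the striking direction.
- mat: Fixed green mat, 140 x 140 x 4 mm, origin at the middle of its underside, on which the mallet stands.
- white_bottle: Loose white bottle with red cap, 60 mm wide, 128 mm high; origin under its middle. Bystander.
- small_beaker: Loose beaker, 51 mm wide, 70 mm high; origin under its middle. Bystander.
- kitchen_timer: Loose white timer, 66 x 66 x 19 mm; origin under its middle. Bystander.
- purple_bottle: Loose small bottle with purple cap, 29 mm wide, 63 mm high; origin under its middle. Bystander.
Mind the look-alikes: they are no part of the job. Leave any pink or purple look-alike of the part that bears mallet_grip alone.

How it is judged (in metres and radians):
On the way, in this order (a step that is already met when the one before it is completed fails the run):
1. the mallet is picked up (20 mm or more) (height (world z) of mallet_grip above 0.104 m), for 0.2 s.
2. the mallet taps the left ear (contact force between mallet and carriage above 1 N and y of mallet_grip in the frame of dock above 0.04 m).
3. then it taps the right ear (a first tap on the right ear before the left is allowed) (contact force between mallet and carriage above 1 N and y of mallet_grip in the frame of dock below -0.04 m).
At the end, for the whole second after the job is handed in: Middle of the carriage's front edge 81 to 113 mm along the dock's x axis (over the red strip), square to the dock within 0.045 rad, flat on the plate, at rest; mallet upright on the mat, its middle within 65 mm of the mat's middle, at rest (x of nose in the frame of dock between 0.081 and 0.113 m and angle between the x axis of carriage and the x axis of dock, either way round below 0.045 rad and height (world z) of carriage below 0.012 m and angle between carriage's own z axis and vertical below 0.05 rad and linear speed of each of carriage, mallet below 0.01 m/s and horizontal distance between mallet_grip and mat below 0.065 m and angle between mallet_grip's own z axis and vertical below 0.08 rad and height (world z) of mallet_grip below 0.09 m); the robot touches nothing.
It fails at once if the robot itself touches the carriage (contact force between any of the fingers, the arm and carriage above 1 N).
It fails at once if the carriage is struck hard (over 80 N) (contact force between mallet and carriage above 80 N).
It fails at once if the carriage is tipped or lifted out (angle between carriage's own z axis and vertical above 0.2 rad or height (world z) of carriage above 0.03 m).
It fails at once if a bystander is shifted by more than 20 mm or knocked over (distance of any of white_bottle, small_beaker, kitchen_timer, purple_bottle from where it was at the start of the episode above 0.02 m or angle between any of white_bottle, small_beaker, purple_bottle's own z axis and vertical above 0.5 rad).
It also fails if it takes over 72 s, if anything falls off the work surface, if the arm or the gripper's body presses on something with over 40 N, if the wrist force passes 120 N, or if a joint passes its speed limit or range.

## Working session

There is one attempt and no reset: what is moved stays moved. The work goes in short steps, Python scripts to look and compute and a tool call to move; the robot and the scene stay as the last step left them, time stands still between calls to the robot, and variables do not carry over. Pictures are saved under pics/ and viewed, at most 14 in all, crops included, and the job is handed in when it is done.

Besides the shell and the picture viewer there is one more tool, called as name(argument=value, ...) on one line, values as JSON. drive_tool: Moves the arm, as the interface text tells. Its arguments: {"type":"object","properties":{"steps":{"type":"array"}},"required":["steps"]}

```bash
mkdir -p pics
python3 - <<'E'
from station import r
import cv2,numpy as np
for n in("side","top"):
    cv2.imwrite(f"pics/{n}0.png",r.capture(n)); p=r.camera_params(n)
    E=np.array(p["extrinsics"]);print(n,np.array(p["camera_matrix"]).round(1).tolist(),(-E[:3,:3].T@E[:3,3]).round(3),E[:3,:3].round(3).tolist())
s=r.sense();print(s["time_s"],s["tcp_pos"],np.array(s["ee_rot"]).round(3).tolist(),s["wrist_force"])
E
```

```text
side [[394.0, 0.0, 318.9], [0.0, 394.0, 204.3], [0.0, 0.0, 1.0]] [0.414 1.173 0.822] [[-0.992, -0.129, 0.005], [-0.075, 0.545, -0.835], [0.105, -0.829, -0.55]]
top [[455.5, 0.0, 322.1], [0.0, 455.5, 205.2], [0.0, 0.0, 1.0]] [0.25  0.053 1.722] [[-0.027, -0.999, -0.024], [-0.981, 0.032, -0.192], [0.193, 0.018, -0.981]]
0.1 [0.26359425 0.5661365  0.24055143] [[0.906, -0.422, -0.001], [-0.422, -0.906, -0.002], [0.0, 0.002, -1.0]] [ 0.67809653 -0.14794131 -0.14721417]
```

View pics/top0.png

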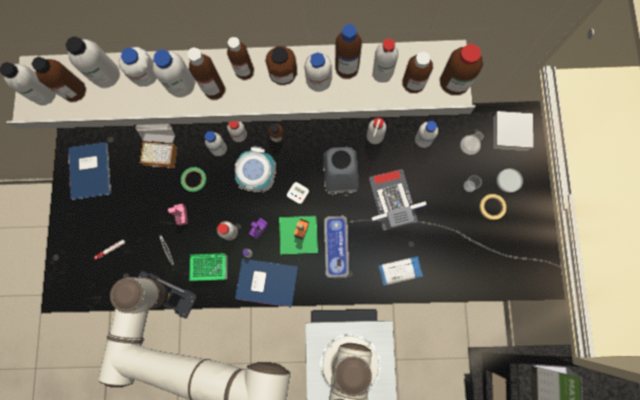

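View pics/side0.png

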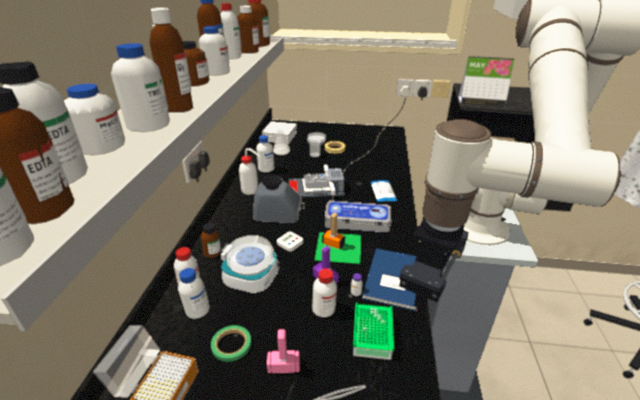

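The top view shows the mallet on the green mat at about (300,232), the dock with its red strip at (388,178) and the ears near (376,218) and (422,204). The pink and purple look-alikes are at (178,213) and (258,228). Next I enlarge both views.

```bash
cat > h.py <<'E'
from station import r
import cv2,numpy as np
P={n:r.camera_params(n) for n in("side","top")}
def ray(n,uv):
    K=np.array(P[n]["camera_matrix"]);E=np.array(P[n]["extrinsics"]);R=E[:3,:3]
    return -R.T@E[:3,3], R.T@np.linalg.inv(K)@[uv[0],uv[1],1]
def onz(n,uv,z):
    c,d=ray(n,uv);return c+d*(z-c[2])/d[2]
def proj(n,p):
    K=np.array(P[n]["camera_matrix"]);E=np.array(P[n]["extrinsics"]);q=K@(E[:3,:3]@p+E[:3,3]);return q[:2]/q[2]
def comp(im,lo,hi,box,amin=8):
    x0,y0,x1,y1=box;m=cv2.inRange(cv2.cvtColor(im,cv2.COLOR_BGR2HSV)[y0:y1,x0:x1],lo,hi)
    k,l,s,c=cv2.connectedComponentsWithStats(m)
    return [(s[i,4],(c[i]+[x0,y0]).round(1),(l==i)) for i in range(1,k) if s[i,4]>=amin]
def rect(m,x0,y0): 
    cs,_=cv2.findContours(m.astype(np.uint8),0,1);c=max(cs,key=cv2.contourArea);return cv2.minAreaRect(c+np.array([x0,y0]))
E
python3 - <<'E'
from h import *
t=cv2.imread("pics/top0.png");s=cv2.imread("pics/side0.png")
a=cv2.resize(t[160:260,270:440],None,fx=4.7,fy=4.7,interpolation=2)[:,:800]
cv2.imwrite("pics/tc.png",a); cv2.imwrite("pics/sc.png",cv2.resize(s[140:280,250:410],None,fx=4.2,fy=4.2,interpolation=2))
for nm,lo,hi in(("green",(50,120,80),(75,255,255)),("orange",(8,150,80),(20,255,255)),("red",(0,150,80),(6,255,255))):
  for n,im,box in(("top",t,(270,165,440,260)),("side",s,(230,150,410,280))):
    for A,c,m in comp(im,lo,hi,box): print(nm,n,A,c,rect(m,*box[:2]),onz(n,c,.004 if nm=="green" else .036 if nm=="orange" else .008).round(3))
E
```

```text
green top 1112 [297.2 235.6] ((297.91607666015625, 234.56886291503906), (37.008514404296875, 37.39944839477539), 87.51044464111328) [0.473 0.182 0.004]
green side 182 [318.9 247.1] ((320.2973327636719, 246.21621704101562), (8.877545356750488, 28.934221267700195), 9.462322235107422) [0.538 0.189 0.004]
green side 701 [347.6 250.3] ((345.0, 248.5), (29.0, 30.0), 90.0) [0.445 0.193 0.004]
orange top 96 [301.5 228.5] ((301.137939453125, 228.1551513671875), (9.284767150878906, 15.412713050842285), 21.801406860351562) [0.495 0.163 0.036]
orange side 217 [331.8 239.1] ((331.9358215332031, 237.88075256347656), (18.77339744567871, 15.325221061706543), 16.699241638183594) [0.497 0.183 0.036]
red top 165 [386.5 176.8] ((386.5588684082031, 176.73532104492188), (6.5484619140625, 24.4960994720459), 75.96376037597656) [ 0.691 -0.168  0.008]
red side 74 [245.9 158.7] ((246.0, 158.5), (7.0, 10.0), 90.0) [ 0.948 -0.385  0.008]
red side 58 [293.  184.3] ((292.5, 185.5), (9.0, 7.0), 90.0) [ 0.693 -0.188  0.008]
red side 116 [325.4 274.8] ((325.0, 274.5), (9.0, 12.0), 90.0) [0.502 0.318 0.008]
```

View pics/tc.png

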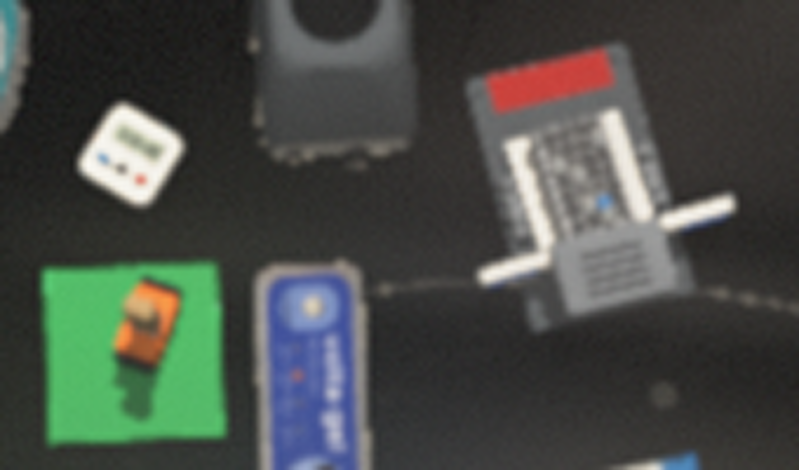

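View pics/sc.png

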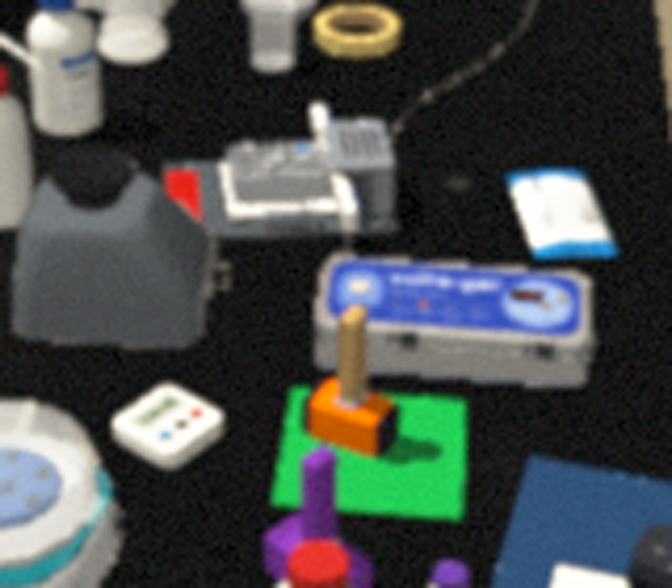

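The crops show the mat corners, the strip, the plate corners and both ears clearly. The mallet handle top is at crop (140,303) in the top view and (353,314) in the side view. I turn these into world points.

Run:
```python
from h import *
T=lambda u,v:(u/4.7+270-.4,v/4.7+160-.4); S=lambda u,v:(u/4.2+250-.4,v/4.2+140-.4)
def f(nm,n,z,pts):
    q=np.array([onz(n,(T if n=="top" else S)(*p),z) for p in pts]);print(nm,n,q[:,:2].round(3).tolist(),"mean",q.mean(0)[:2].round(4))
    print("   d",[(round(float(np.hypot(*d)),3),round(float(np.degrees(np.arctan2(d[1],d[0]))),1)) for d in np.diff(q,axis=0)[:,:2]]);return q
f("mat","top",.004,[(42,270),(217,264),(227,436),(47,443)])
f("mat","side",.004,[(285,387),(468,397),(463,519),(274,504)])
f("strip","top",.008,[(487,75),(610,50),(617,83),(495,113)])
f("plate","top",.008,[(468,82),(627,43),(693,290),(535,330)])
f("handtop","top",.118,[(140,303)]);f("handtop","side",.118,[(353,314)])
f("headtop","top",.036,[(145,280),(182,292),(150,368),(113,355)])
f("headtop","side",.036,[(322,377),(397,412),(385,455),(307,428)])
f("hbase","side",.036,[(349,403)])
f("earL top back","top",.048,[(482,285),(550,267)])
f("earR top back","top",.048,[(664,228),(736,210)])
f("box","top",.05,[(255,268),(360,265)])
f("boxend","side",.0,[(317,365),(590,385)]); f("boxtop","side",.045,[(325,260),(585,270),(595,330),(318,318)])
f("carr rails front","top",.02,[(505,142),(620,112)])
f("housing","top",.061,[(552,246),(663,223),(688,290),(578,315)])
```

```text
mat top [[0.547, 0.252], [0.547, 0.109], [0.407, 0.105], [0.406, 0.249]] mean [0.4767 0.1789]
   d [(0.143, -89.8), (0.14, -178.1), (0.145, 90.5)]
mat side [[0.553, 0.109], [0.405, 0.102], [0.403, 0.249], [0.543, 0.251]] mean [0.4761 0.1778]
   d [(0.148, -177.4), (0.147, 90.9), (0.14, 0.9)]
strip top [[0.697, -0.117], [0.715, -0.22], [0.687, -0.224], [0.665, -0.122]] mean [ 0.6912 -0.1708]
   d [(0.104, -80.1), (0.029, -171.8), (0.104, 102.3)]
plate top [[0.692, -0.101], [0.721, -0.234], [0.513, -0.274], [0.485, -0.146]] mean [ 0.6026 -0.1888]
   d [(0.136, -77.7), (0.212, -169.0), (0.132, 102.5)]
handtop top [[0.499, 0.165]] mean [0.4993 0.1646]
   d []
handtop side [[0.496, 0.161]] mean [0.4956 0.1614]
   d []
headtop top [[0.53, 0.166], [0.52, 0.137], [0.46, 0.163], [0.471, 0.193]] mean [0.4953 0.1647]
   d [(0.031, -109.9), (0.066, 156.1), (0.031, 68.9)]
headtop side [[0.521, 0.134], [0.459, 0.17], [0.464, 0.222], [0.525, 0.199]] mean [0.492  0.1812]
   d [(0.072, 149.5), (0.053, 84.6), (0.066, -21.3)]
hbase side [[0.496, 0.164]] mean [0.4964 0.1638]
   d []
earL top back top [[0.516, -0.101], [0.529, -0.155]] mean [ 0.5225 -0.1283]
   d [(0.056, -76.8)]
earR top back top [[0.557, -0.247], [0.57, -0.305]] mean [ 0.5637 -0.276 ]
   d [(0.059, -77.6)]
box top [[0.535, 0.078], [0.535, -0.005]] mean [0.535  0.0361]
   d [(0.083, -90.1)]
boxend side [[0.532, 0.07], [0.307, 0.067]] mean [0.4191 0.0686]
   d [(0.225, -179.3)]
boxtop side [[0.536, -0.022], [0.313, -0.036], [0.307, 0.053], [0.532, 0.066]] mean [0.422  0.0153]
   d [(0.223, -176.2), (0.089, 94.1), (0.225, 3.4)]
carr rails front top [[0.638, -0.128], [0.66, -0.223]] mean [ 0.6486 -0.1754]
   d [(0.097, -76.9)]
housing top [[0.543, -0.156], [0.559, -0.244], [0.505, -0.26], [0.488, -0.174]] mean [ 0.5239 -0.2086]
   d [(0.089, -80.0), (0.056, -163.5), (0.088, 101.1)]
```

Measured: mat centre (0.476,0.178), mallet handle (0.497,0.163) with yaw about -25°, dock yaw about 12° with its origin near (0.596,-0.191). The nose is about 27 mm short and the carriage is turned about +0.06, so the left ear lags. I turn the tool first.

drive_tool(steps=[0,0,0.125,0,0,0,1,0,0,0.125,0,0,0,1,0,0,0.125,0,0,0,1,0,0,0.125,0,0,0,1,0,0,0.125,0,0,0,1,0,0,0.125,0,0,0,1,0,0,0.125,0,0,0,1,0,0,0.125,0,0,0,1,0,0,0.125,0,0,0,1,0,0,0.125,0,0,0,1])

```text
time_s: 0.93
tcp_pos: [0.2637, 0.5663, 0.2409]
ee_rot: [[-0.121, -0.993, -0.001], [-0.993, 0.121, -0.001], [0.001, 0.0, -1.0]]
wrist_force: [0.8, 0.4, 0.5]
gripper_width: 0.999
gripper_force: 0.0
```

drive_tool(steps=[0,0,0.11,0,0,0,1,0,0,0.11,0,0,0,1,0,0,0.11,0,0,0,1,0,0,0,0,0,0,1])

```text
time_s: 1.27
tcp_pos: [0.2637, 0.5663, 0.2409]
ee_rot: [[-0.432, -0.902, -0.001], [-0.902, 0.432, -0.001], [0.001, -0.0, -1.0]]
wrist_force: [0.6, -0.5, 0.3]
gripper_width: 0.997
gripper_force: 0.0
```

```bash
cat >> h.py <<'E'
def to(p):
    s=r.sense();R=np.array(s["ee_rot"]);d=R.T@(np.array(p)-s["tcp_pos"])
    print(round(s["time_s"],2),"tcp",s["tcp_pos"].round(4) if hasattr(s["tcp_pos"],"round") else s["tcp_pos"],"yaw y",np.degrees(np.arctan2(R[1,1],R[0,1])).round(1),"zdir",R[:,2].round(3),"delta tool",d.round(4),"j",np.round(s["joints"],0),"F",np.round(s["wrist_force"],1))
E
python3 -c "
from h import *
to([.497,.163,.242])"
```

```text
1.27 tcp [0.2637 0.5663 0.2409] yaw y 154.4 zdir [-0.001 -0.001 -1.   ] delta tool [ 0.2628 -0.3847 -0.0007] j [  80.   22.    0.   -0.  -68. -105.] F [ 0.6 -0.5  0.3]
```

drive_tool(steps=[0,0,0,0.022,-0.032,0,1,0,0,0,0.022,-0.032,0,1,0,0,0,0.022,-0.032,0,1,0,0,0,0.022,-0.032,0,1,0,0,0,0.022,-0.032,0,1,0,0,0,0.022,-0.032,0,1,0,0,0,0.022,-0.032,0,1,0,0,0,0.022,-0.032,0,1,0,0,0,0.022,-0.032,0,1,0,0,0,0.022,-0.032,0,1])

```text
time_s: 2.1
tcp_pos: [0.4583, 0.2284, 0.2415]
ee_rot: [[-0.427, -0.904, -0.0], [-0.904, 0.427, 0.0], [-0.0, 0.0, -1.0]]
wrist_force: [1.0, -0.1, 0.8]
gripper_width: 0.996
gripper_force: 0.0
```

drive_tool(steps=[0,0,0,0.022,-0.032,0,1,0,0,0,0.021,-0.032,0,1,0,0,0,0,0,0.01,1,0,0,0,0,0,0.02,1,0,0,0,0,0,0.02,1,0,0,0,0,0,0,1])

```text
time_s: 2.6
tcp_pos: [0.4947, 0.1624, 0.1874]
ee_rot: [[-0.43, -0.903, -0.008], [-0.903, 0.43, -0.004], [0.007, 0.006, -1.0]]
wrist_force: [-0.8, -0.3, 0.1]
gripper_width: 1.0
gripper_force: 0.0
```

Run:
```python
from h import *
to([.497,.163,.084])
s=r.capture("side");t=r.capture("top")
a=cv2.resize(s[150:290,250:410],None,fx=4,fy=4,interpolation=2)
cv2.imwrite("pics/s1.png",a)
```

```text
2.6 tcp [0.4947 0.1624 0.1874] yaw y 154.5 zdir [-0.008 -0.004 -1.   ] delta tool [-0.0023 -0.0024  0.1034] j [ 36.  15. -18.  -0. -57. -61.] F [-0.8 -0.3  0.1]
```

View pics/s1.png

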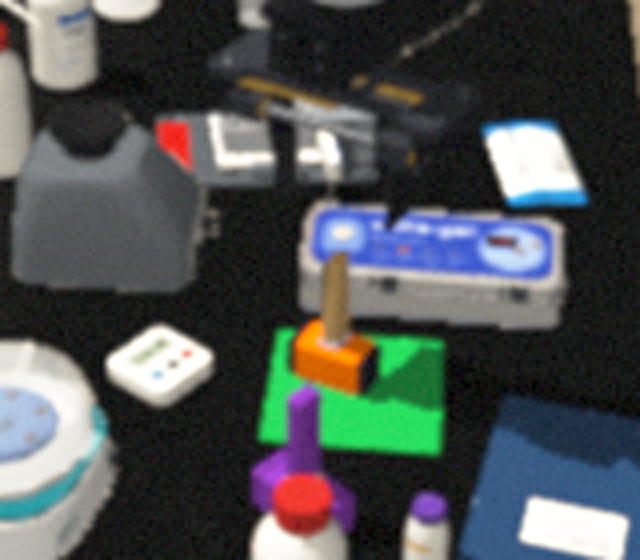

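The open fingers straddle the handle (crop (335,290)) above the orange head. I descend and grip.

drive_tool(steps=[0,0,0,0,-0.002,0.02,1,0,0,0,0,0,0.02,1,0,0,0,0,0,0.02,1,0,0,0,0,0,0.02,1,0,0,0,0,0,0.02,1,0,0,0,0,0,0.003,1,0,0,0,0,0,0,0,0,0,0,0,0,0,0,0,0,0,0,0,0,0,0,0,0,0,0,0,0])

```text
time_s: 3.53
tcp_pos: [0.4999, 0.1637, 0.0902]
ee_rot: [[-0.43, -0.903, 0.003], [-0.903, 0.43, 0.002], [-0.003, -0.002, -1.0]]
wrist_force: [0.1, 0.1, 0.0]
gripper_width: 0.784
gripper_force: 0.0
```

drive_tool(steps=[0,0,0,0,0,0,0,0,0,0,0,0,0,0,0,0,0,0,0,0,0,0,0,0,0,0,0,0])

```text
time_s: 3.87
tcp_pos: [0.4991, 0.163, 0.0888]
ee_rot: [[-0.43, -0.903, 0.0], [-0.903, 0.43, 0.0], [-0.0, -0.0, -1.0]]
wrist_force: [-0.7, 0.5, 0.2]
gripper_width: 0.48
gripper_force: 0.0
```

drive_tool(steps=[0,0,0,0,0,0,0,0,0,0,0,0,0,0,0,0,0,0,0,0,0,0,0,0,0,0,0,0,0,0,0,0,0,0,0,0,0,0,0,0,0,0])

```text
time_s: 4.37
tcp_pos: [0.4987, 0.163, 0.0883]
ee_rot: [[-0.431, -0.903, -0.001], [-0.903, 0.431, -0.0], [0.0, 0.0, -1.0]]
wrist_force: [0.8, 0.9, 0.3]
gripper_width: 0.184
gripper_force: 30.0
```

Gripped at 84 mm above the underside. I lift it and turn it to the dock's heading.

drive_tool(steps=[0,0,0,0,0,-0.02,0,0,0,0,0,0,-0.03,0,0,0,0,0,0,-0.03,0,0,0,0,0,0,-0.02,0,0,0,-0.109,0,0,0,0,0,0,-0.109,0,0,0,0,0,0,-0.109,0,0,0,0,0,0,-0.109,0,0,0,0,0,0,-0.109,0,0,0,0,0,0,-0.109,0,0,0,0])

```text
time_s: 5.2
tcp_pos: [0.4985, 0.1627, 0.1879]
ee_rot: [[0.212, -0.977, -0.001], [-0.977, -0.212, -0.001], [0.0, 0.001, -1.0]]
wrist_force: [0.4, 0.1, -2.1]
gripper_width: 0.18
gripper_force: 30.0
```

```bash
cat >> h.py <<'E'
O=np.array([.596,-.191]);ph=np.radians(12);EX=np.array([np.cos(ph),np.sin(ph)]);EY=np.array([-EX[1],EX[0]])
def dk(x,y,z): return [*(O+x*EX+y*EY),z]
def undk(p): d=np.array(p)[:2]-O; return (d@EX).round(4),(d@EY).round(4)
E
python3 - <<'E'
from h import *
to(dk(-.135,.08,.2))
t=r.capture("top");a=cv2.resize(t[150:250,330:450],None,fx=6,fy=6,interpolation=2);cv2.imwrite("pics/t2.png",a)
E
```

```text
5.2 tcp [0.4985 0.1627 0.1879] yaw y -167.7 zdir [-0.001 -0.001 -1.   ] delta tool [ 0.2857  0.1146 -0.0119] j [ 36.  15. -18.  -0. -57. -24.] F [ 0.4  0.1 -2.1]
```

View pics/t2.png

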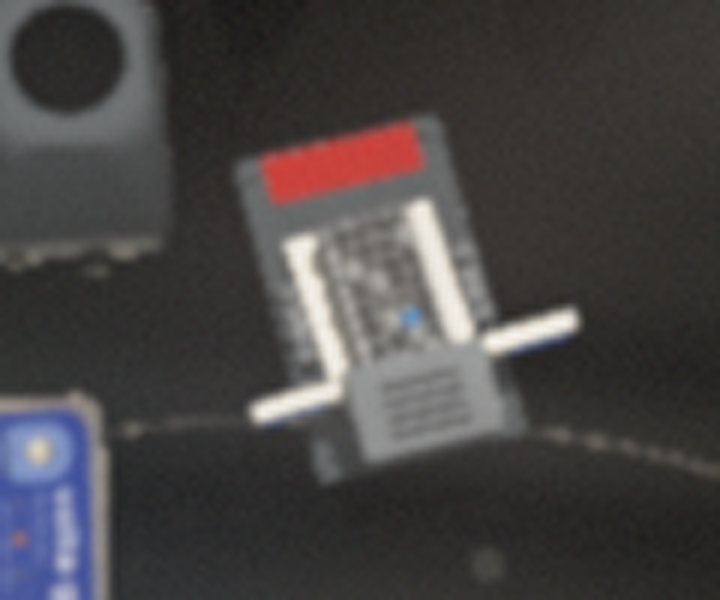

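The dock, strip and ears are clear in this view; the left ear is at crop (295,403) and the right at (532,330). I go behind the left ear.

drive_tool(steps=[0,0,0,0.02,0.008,0,0,0,0,0,0.034,0.014,0,0,0,0,0,0.038,0.015,0,0,0,0,0,0.038,0.015,0,0,0,0,0,0.038,0.015,0,0,0,0,0,0.038,0.015,0,0,0,0,0,0.038,0.015,0,0,0,0,0,0.028,0.012,0,0,0,0,0,0.014,0.006,0.01,0,0,0,0,0,0,0.02,0])

```text
time_s: 6.08
tcp_pos: [0.4464, -0.1435, 0.16]
ee_rot: [[0.201, -0.98, 0.005], [-0.98, -0.201, -0.001], [0.002, -0.005, -1.0]]
wrist_force: [0.4, 0.3, -1.7]
gripper_width: 0.179
gripper_force: 30.0
```

drive_tool(steps=[0,0,0,0,0,0.025,0,0,0,0,0,0,0.02,0,0,0,0,0,0,0.008,0,0,0,0,0,0,0,0])

```text
time_s: 6.42
tcp_pos: [0.4442, -0.1407, 0.1036]
ee_rot: [[0.206, -0.979, -0.005], [-0.979, -0.206, 0.0], [-0.001, 0.005, -1.0]]
wrist_force: [-0.2, 0.3, -3.0]
gripper_width: 0.179
gripper_force: 30.0
```

Run:
```python
from h import *
to(dk(-.095,.08,.106)); print(undk(r.sense()["tcp_pos"]))
t=r.capture("top");s=r.capture("side")
a=cv2.resize(t[150:250,340:450],None,fx=5,fy=5,interpolation=2);b=cv2.resize(s[150:230,260:380],None,fx=5,fy=5,interpolation=2)
c=np.zeros((600,600,3),np.uint8);c[:300,:330]=cv2.resize(a,(330,300));c[300:,:450]=cv2.resize(b,(450,300));cv2.imwrite("pics/c3.png",c)
```

```text
6.42 tcp [ 0.4442 -0.1407  0.1036] yaw y -168.1 zdir [-0.005  0.    -1.   ] delta tool [ 0.0007 -0.043  -0.0026] j [  2.  16. -32.  -0. -43.   9.] F [-0.2  0.3 -3. ]
(np.float64(-0.138), np.float64(0.0808))
```

View pics/c3.png

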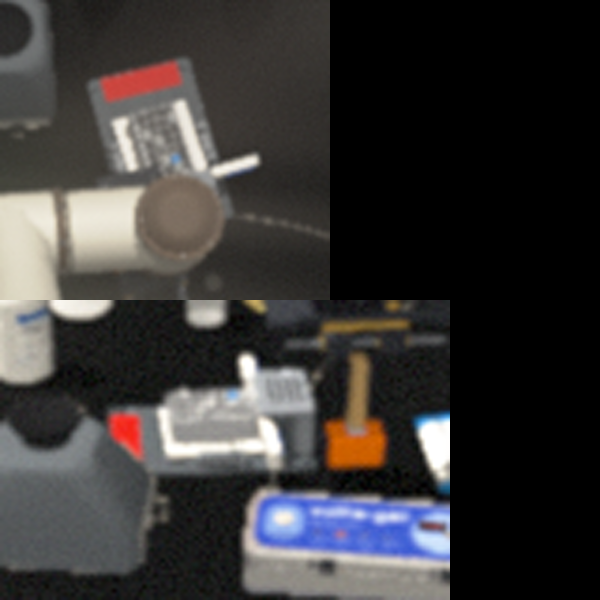

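The mallet stands behind the left ear at dock (-138,+81) mm, and its head and handle are upright in the side view. I approach and push gently.

drive_tool(steps=[0,0,0,0,-0.015,-0.002,0,0,0,0,0,-0.013,0,0,0,0,0,0,-0.006,0,0,0,0,0,0,-0.003,0,0,0,0,0,0,-0.003,0,0,0,0,0,0,-0.003,0,0,0,0,0,0,-0.003,0,0])

```text
time_s: 7.1
tcp_pos: [0.4883, -0.1312, 0.1073]
ee_rot: [[0.207, -0.978, -0.006], [-0.978, -0.207, 0.0], [-0.001, 0.006, -1.0]]
wrist_force: [-5.6, 0.5, 0.0]
gripper_width: 0.182
gripper_force: 30.0
```

```bash
cat >> h.py <<'E'
def meas():
    im=r.capture("top");g=cv2.cvtColor(im,cv2.COLOR_BGR2HSV);m=(g[...,1]<60)&(g[...,2]>150)
    v,u=np.nonzero(m);p=np.array([onz("top",q,.02)[:2] for q in zip(u,v) if 360<q[0]<440 and 150<q[1]<240])-O
    x,y=p@EX,p@EY;o=[]
    for sg in(1,-1):
        k=(sg*y>.022)&(sg*y<.06)&(x>-.02)&(x<.13);o+=[np.percentile(x[k],97) if k.sum()>8 else np.nan,y[k].mean() if k.any() else np.nan]
    print("frontL x,y",np.round(o[:2],4),"frontR",np.round(o[2:],4),"nose",round((o[0]+o[2])/2,4),"yaw",round((o[2]-o[0])/.088,3))
def st():
    s=r.sense();print(round(s["time_s"],2),"dock",undk(s["tcp_pos"]),"z",round(s["tcp_pos"][2],4),"Fdock",(np.array(s["wrist_force"])[:2]@EX).round(1),"R y yaw",np.degrees(np.arctan2(s["ee_rot"][1][1],s["ee_rot"][0][1])).round(1));meas()
E
python3 -c "
from h import *
st()"
```

```text
7.1 dock (np.float64(-0.0929), np.float64(0.0809)) z 0.1073 Fdock -5.3 R y yaw -168.0
frontL x,y [0.0558 0.0449] frontR [ 0.0577 -0.0359] nose 0.0568 yaw 0.021
```

drive_tool(steps=[0,0,0,0,-0.003,0,0,0,0,0,0,-0.003,0,0,0,0,0,0,-0.003,0,0,0,0,0,0,-0.003,0,0])

```text
time_s: 7.48
tcp_pos: [0.4986, -0.1285, 0.1065]
ee_rot: [[0.206, -0.978, -0.01], [-0.979, -0.206, 0.001], [-0.003, 0.01, -1.0]]
wrist_force: [-10.3, 2.7, 1.3]
gripper_width: 0.183
gripper_force: 30.0
```

```bash
python3 -c "
from h import *
st()"
```

```text
7.48 dock (np.float64(-0.0823), np.float64(0.0814)) z 0.1065 Fdock -9.5 R y yaw -168.1
frontL x,y [0.0612 0.0461] frontR [ 0.058  -0.0389] nose 0.0596 yaw -0.037
```

drive_tool(steps=[0,0,0,0,-0.003,0,0,0,0,0,0,-0.003,0,0,0,0,0,0,-0.003,0,0])

```text
time_s: 7.78
tcp_pos: [0.5054, -0.1267, 0.106]
ee_rot: [[0.206, -0.978, -0.015], [-0.979, -0.206, 0.0], [-0.004, 0.015, -1.0]]
wrist_force: [-14.9, 2.1, 8.2]
gripper_width: 0.182
gripper_force: 30.0
```

```bash
python3 -c "
from h import *
st()"
```

```text
7.78 dock (np.float64(-0.0753), np.float64(0.0817)) z 0.106 Fdock -14.1 R y yaw -168.1
frontL x,y [0.0671 0.0453] frontR [ 0.0585 -0.0408] nose 0.0628 yaw -0.098
```

The left push took the carriage to its right-hand stop with about 14 N. I go over the housing to the right ear.

drive_tool(steps=[0,0,0,0,0.02,0,0,0,0,0,0,0.014,-0.015,0,0,0,0,0,0,-0.04,0,0,0,0,0.025,0,-0.005,0,0,0,0,0.035,0,0,0,0,0,0,0.037,0,0,0,0,0,0,0.037,0,0,0,0,0,0,0.027,0,0,0,0,0,0,0,0,0.02,0,0,0,0,0,0,0.03,0])

```text
time_s: 8.67
tcp_pos: [0.5159, -0.2946, 0.1203]
ee_rot: [[0.205, -0.979, 0.012], [-0.979, -0.205, -0.005], [0.007, -0.011, -1.0]]
wrist_force: [0.4, 0.4, -3.7]
gripper_width: 0.187
gripper_force: 30.0
```

drive_tool(steps=[0,0,0,0,-0.003,0.008,0,0,0,0,0,-0.006,0,0,0,0,0,0,-0.004,0,0,0,0,0,0,-0.004,0,0,0,0,0,0,-0.003,0,0])

```text
time_s: 9.08
tcp_pos: [0.5321, -0.2873, 0.111]
ee_rot: [[0.208, -0.978, 0.001], [-0.978, -0.208, -0.001], [0.002, -0.001, -1.0]]
wrist_force: [-2.7, -2.8, -2.3]
gripper_width: 0.181
gripper_force: 30.0
```

```bash
python3 -c "
from h import *
st()"
```

```text
9.08 dock (np.float64(-0.0825), np.float64(-0.0809)) z 0.111 Fdock -3.2 R y yaw -168.0
frontL x,y [0.1212 0.0389] frontR [ 0.1072 -0.039 ] nose 0.1142 yaw -0.159
```

drive_tool(steps=[0,0,0,0,-0.003,0.003,0,0,0,0,0,-0.003,0.001,0,0,0,0,0,-0.003,0,0,0,0,0,0,-0.003,0,0,0,0,0,0,-0.003,0,0])

```text
time_s: 9.55
tcp_pos: [0.5449, -0.2848, 0.1059]
ee_rot: [[0.208, -0.978, -0.002], [-0.978, -0.208, -0.001], [0.001, 0.002, -1.0]]
wrist_force: [-5.3, -6.2, -2.3]
gripper_width: 0.181
gripper_force: 30.0
```

Run:
```python
from h import *
st()
t=r.capture("top");s=r.capture("side")
a=cv2.resize(t[150:250,340:450],None,fx=5,fy=5,interpolation=2);b=cv2.resize(s[150:230,260:380],None,fx=5,fy=5,interpolation=2)
c=np.zeros((600,600,3),np.uint8);c[:300,:330]=cv2.resize(a,(330,300));c[300:,:450]=cv2.resize(b,(450,300));cv2.imwrite("pics/c4.png",c)
```

```text
9.55 dock (np.float64(-0.0695), np.float64(-0.0812)) z 0.1059 Fdock -6.5 R y yaw -168.0
frontL x,y [0.1235 0.0395] frontR [ 0.1206 -0.0386] nose 0.122 yaw -0.033
```

View pics/c4.png

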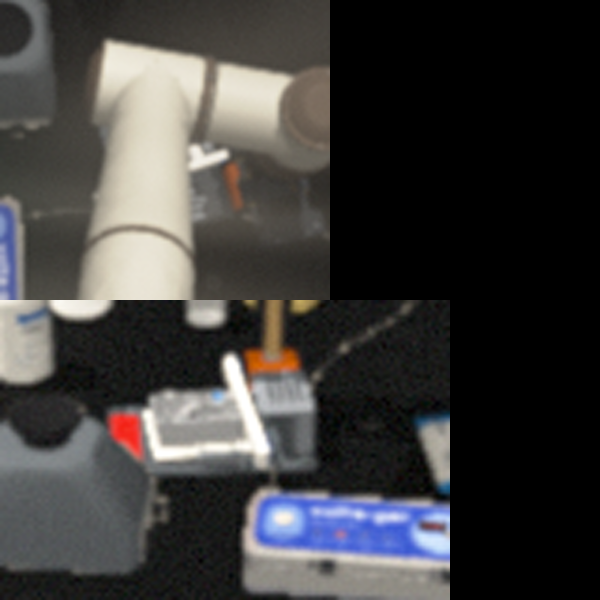

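The side view shows the mallet head behind the right ear, and the right ear now leading. The carriage front edge (crop x≈150) nears the strip edge (≈145). The arm hides the dock from the top camera here, so I measure from the side.

```bash
cat >> h.py <<'E'
def mside():
    im=r.capture("side");g=cv2.cvtColor(im,cv2.COLOR_BGR2HSV);m=(g[...,1]<70)&(g[...,2]>140)
    v,u=np.nonzero(m);p=np.array([onz("side",q,.02)[:2] for q in zip(u,v) if 275<q[0]<340 and 160<q[1]<200])-O
    x,y=p@EX,p@EY;b=[]
    for yy in np.arange(-.045,.046,.01):
        k=(abs(y-yy)<.006)&(x>.02)&(x<.13);b.append((yy,x[k].max() if k.sum()>1 else np.nan))
    b=np.array(b);print("side front",(b[:,1]*1e3).round(0))
E
sed -i 's/;meas()$/;meas();mside()/' h.py
python3 - <<'E'
from h import *
mside()
im=cv2.imread("pics/side0.png")
class Q: 
    def capture(s,n): return im
import h; rr=h.r; h.r=Q(); h.mside()
E
```

```text
side front [66. 79. 79. 75. 76. 76. 76. 73. 73. 78.]
side front [54. 58. 59. 59. 60. 60. 57. 57. 57. 58.]
```

drive_tool(steps=[0,0,0,0,-0.003,0,0,0,0,0,0,-0.003,0,0,0,0,0,0,0,0,0])

```text
time_s: 10.0
tcp_pos: [0.5484, -0.2844, 0.106]
ee_rot: [[0.208, -0.978, -0.008], [-0.978, -0.208, -0.002], [-0.0, 0.008, -1.0]]
wrist_force: [-9.0, -7.1, 1.3]
gripper_width: 0.184
gripper_force: 30.0
```

```bash
python3 -c "
from h import *
st()"
```

```text
10.0 dock (np.float64(-0.0659), np.float64(-0.0815)) z 0.106 Fdock -10.2 R y yaw -168.0
frontL x,y [0.1243 0.0397] frontR [ 0.1245 -0.0391] nose 0.1244 yaw 0.003
side front [66. 79. 79. 75. 76. 76. 76. 73. 73. 78.]
```

drive_tool(steps=[0,0,0,0,-0.003,0,0,0,0,0,0,-0.003,0,0,0,0,0,0,0,0,0])

```text
time_s: 10.35
tcp_pos: [0.5498, -0.2842, 0.1063]
ee_rot: [[0.208, -0.978, -0.019], [-0.978, -0.208, -0.002], [-0.002, 0.019, -1.0]]
wrist_force: [-18.0, -11.6, 9.2]
gripper_width: 0.184
gripper_force: 30.0
```

```bash
python3 -c "
from h import *
st()"
```

```text
10.35 dock (np.float64(-0.0646), np.float64(-0.0815)) z 0.1063 Fdock -20.0 R y yaw -168.0
frontL x,y [0.1243 0.0398] frontR [ 0.1259 -0.0392] nose 0.1251 yaw 0.018
side front [66. 79. 79. 75. 76. 76. 76. 73. 73. 78.]
```

Wedged the other way; the nose is at about 73 mm. Back over to the left ear.

drive_tool(steps=[0,0,0,0,0.025,0,0,0,0,0,0,0.018,-0.015,0,0,0,0,0,0,-0.04,0,0,0,0,-0.025,0,-0.005,0,0,0,0,-0.035,0,0,0,0,0,0,-0.037,0,0,0,0,0,0,-0.037,0,0,0,0,0,0,-0.027,0,0,0,0,0,0,0,0,0.02,0,0,0,0,0,0,0.03,0])

```text
time_s: 11.28
tcp_pos: [0.4863, -0.1307, 0.1192]
ee_rot: [[0.212, -0.977, 0.014], [-0.977, -0.212, 0.0], [0.003, -0.014, -1.0]]
wrist_force: [1.5, 0.5, -3.4]
gripper_width: 0.18
gripper_force: 30.0
```

drive_tool(steps=[0,0,0,0,-0.002,0.01,0,0,0,0,0,-0.006,0,0,0,0,0,0,-0.004,0,0,0,0,0,0,-0.004,0,0,0,0,0,0,-0.003,0,0,0,0,0,0,-0.003,0,0])

```text
time_s: 11.78
tcp_pos: [0.5027, -0.1285, 0.1059]
ee_rot: [[0.207, -0.978, -0.002], [-0.978, -0.207, 0.0], [-0.001, 0.002, -1.0]]
wrist_force: [-3.3, 1.7, -1.7]
gripper_width: 0.18
gripper_force: 30.0
```

```bash
python3 -c "
from h import *
st()"
```

```text
11.78 dock (np.float64(-0.0783), np.float64(0.0806)) z 0.1059 Fdock -2.9 R y yaw -168.1
frontL x,y [0.0721 0.0471] frontR [ 0.0755 -0.035 ] nose 0.0738 yaw 0.039
side front [70. 79. 79. 75. 76. 76. 76. 77. 77. 78.]
```

drive_tool(steps=[0,0,0,0,-0.003,0,0,0,0,0,0,-0.003,0,0,0,0,0,0,-0.003,0,0,0,0,0,0,-0.003,0,0,0,0,0,0,-0.003,0,0,0,0,0,0,-0.003,0,0])

```text
time_s: 12.38
tcp_pos: [0.5198, -0.1244, 0.1051]
ee_rot: [[0.207, -0.978, -0.004], [-0.978, -0.207, 0.001], [-0.001, 0.004, -1.0]]
wrist_force: [-6.2, 3.7, -1.4]
gripper_width: 0.184
gripper_force: 30.0
```

```bash
python3 -c "
from h import *
st()"
```

```text
12.38 dock (np.float64(-0.0607), np.float64(0.081)) z 0.1051 Fdock -5.3 R y yaw -168.1
frontL x,y [0.0805 0.0462] frontR [ 0.0777 -0.0433] nose 0.0791 yaw -0.032
side front [78. 83. 83. 79. 80. 80. 80. 81. 81. 81.]
```

drive_tool(steps=[0,0,0,0,-0.003,0,0,0,0,0,0,-0.003,0,0,0,0,0,0,-0.003,0,0,0,0,0,0,-0.002,0,0,0,0,0,0,0,0,0])

```text
time_s: 12.9
tcp_pos: [0.525, -0.123, 0.1047]
ee_rot: [[0.206, -0.978, -0.018], [-0.979, -0.206, -0.001], [-0.003, 0.017, -1.0]]
wrist_force: [-17.2, 1.2, 8.1]
gripper_width: 0.183
gripper_force: 30.0
```

```bash
python3 -c "
from h import *
st()"
```

```text
12.9 dock (np.float64(-0.0553), np.float64(0.0813)) z 0.1047 Fdock -16.5 R y yaw -168.1
frontL x,y [0.0835 0.0472] frontR [ 0.0779 -0.0432] nose 0.0807 yaw -0.064
side front [74. 79. 79. 75. 76. 80. 84. 85. 85. 85.]
```

Wedged again with the nose at 81 mm. Next swing is on the right ear.

drive_tool(steps=[0,0,0,0,0.024,0,0,0,0,0,0,0.018,-0.017,0,0,0,0,0,0,-0.04,0,0,0,0,0.025,0,-0.005,0,0,0,0,0.035,0,0,0,0,0,0,0.037,0,0,0,0,0,0,0.037,0,0,0,0,0,0,0.027,0,0,0,0,0,0,0,0,0.02,0,0,0,0,0,0,0.03,0])

```text
time_s: 13.83
tcp_pos: [0.5296, -0.2923, 0.121]
ee_rot: [[0.206, -0.979, 0.015], [-0.979, -0.206, -0.006], [0.008, -0.013, -1.0]]
wrist_force: [1.3, 0.7, -3.0]
gripper_width: 0.184
gripper_force: 30.0
```

drive_tool(steps=[0,0,0,0,-0.002,0.01,0,0,0,0,0,-0.006,0,0,0,0,0,0,-0.004,0,0,0,0,0,0,-0.004,0,0,0,0,0,0,-0.003,0,0,0,0,0,0,-0.003,0,0,0,0,0,0,-0.003,0,0,0,0,0,0,-0.003,0,0,0,0,0,0,-0.003,0,0])

```text
time_s: 14.58
tcp_pos: [0.5546, -0.2824, 0.1081]
ee_rot: [[0.207, -0.978, 0.0], [-0.978, -0.207, -0.0], [0.0, 0.0, -1.0]]
wrist_force: [-3.5, -4.6, -1.9]
gripper_width: 0.183
gripper_force: 30.0
```

```bash
python3 -c "
from h import *
st()"
```

```text
14.58 dock (np.float64(-0.0595), np.float64(-0.0808)) z 0.1081 Fdock -4.4 R y yaw -168.0
frontL x,y [0.1247 0.04  ] frontR [ 0.1259 -0.0394] nose 0.1253 yaw 0.013
side front [91. 91. 87. 83. 84. 84. 84. 85. 85. 85.]
```

drive_tool(steps=[0,0,0,0,-0.003,0.002,0,0,0,0,0,-0.003,0,0,0,0,0,0,-0.003,0,0,0,0,0,0,-0.003,0,0,0,0,0,0,-0.003,0,0,0,0,0,0,0,0,0])

```text
time_s: 15.18
tcp_pos: [0.5695, -0.2792, 0.1054]
ee_rot: [[0.208, -0.978, -0.0], [-0.978, -0.208, -0.0], [0.0, 0.0, -1.0]]
wrist_force: [-3.6, -3.4, -1.7]
gripper_width: 0.188
gripper_force: 30.0
```

```bash
python3 -c "
from h import *
st()"
```

```text
15.18 dock (np.float64(-0.0443), np.float64(-0.0808)) z 0.1054 Fdock -4.2 R y yaw -168.0
frontL x,y [0.1249 0.0404] frontR [ 0.1264 -0.0386] nose 0.1256 yaw 0.018
side front [95. 95. 95. 96. 96. 96. 92. 93. 93. 93.]
```

drive_tool(steps=[0,0,0,0,0.022,0,0,0,0,0,0,0.016,-0.015,0,0,0,0,0,0,-0.04,0,0,0,0,-0.025,0,-0.005,0,0,0,0,-0.035,0,0,0,0,0,0,-0.037,0,0,0,0,0,0,-0.037,0,0,0,0,0,0,-0.027,0,0,0,0,0,0,0,0,0.02,0,0,0,0,0,0,0.03,0])

```text
time_s: 16.12
tcp_pos: [0.5028, -0.1267, 0.119]
ee_rot: [[0.212, -0.977, 0.014], [-0.977, -0.212, 0.001], [0.002, -0.014, -1.0]]
wrist_force: [1.2, 0.3, -2.9]
gripper_width: 0.181
gripper_force: 30.0
```

drive_tool(steps=[0,0,0,0,-0.002,0.01,0,0,0,0,0,-0.006,0,0,0,0,0,0,-0.003,0,0,0,0,0,0,-0.003,0,0,0,0,0,0,-0.001,0,0])

```text
time_s: 16.53
tcp_pos: [0.5155, -0.1263, 0.107]
ee_rot: [[0.208, -0.978, 0.004], [-0.978, -0.208, -0.0], [0.001, -0.004, -1.0]]
wrist_force: [-0.2, 1.0, -2.6]
gripper_width: 0.185
gripper_force: 30.0
```

Run:
```python
from h import *
st()
t=r.capture("top");s=r.capture("side")
a=cv2.resize(t[150:250,340:450],None,fx=5,fy=5,interpolation=2)[:350];b=cv2.resize(s[150:200,265:345],None,fx=6.8,fy=5,interpolation=2)
c=np.zeros((600,550,3),np.uint8);c[:350]=a;c[350:,:544]=b;cv2.imwrite("pics/c5.png",c)
```

```text
16.53 dock (np.float64(-0.0653), np.float64(0.08)) z 0.107 Fdock -0.0 R y yaw -168.0
frontL x,y [0.089  0.0483] frontR [ 0.0928 -0.0347] nose 0.0909 yaw 0.043
side front [95. 95. 95. 96. 96. 96. 92. 93. 93. 93.]
```

View pics/c5.png

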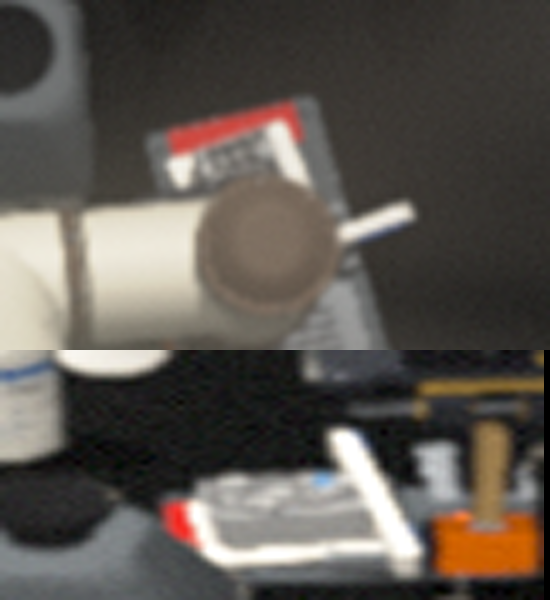

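The nose lies over the strip (about 91 mm) and the carriage is still turned left. I half-swing the left ear to square it.

drive_tool(steps=[0,0,0,0,-0.003,0,0,0,0,0,0,-0.003,0,0,0,0,0,0,-0.003,0,0,0,0,0,0,-0.002,0,0,0,0,0,0,-0.002,0,0,0,0,0,0,0,0,0])

```text
time_s: 17.23
tcp_pos: [0.5259, -0.1234, 0.105]
ee_rot: [[0.208, -0.978, -0.001], [-0.978, -0.208, 0.0], [-0.0, 0.001, -1.0]]
wrist_force: [-2.6, -0.5, -3.8]
gripper_width: 0.184
gripper_force: 30.0
```

```bash
cat >> h.py <<'E'
def ears(im=None):
    im=r.capture("top") if im is None else im;g=cv2.cvtColor(im,cv2.COLOR_BGR2HSV);m=(g[...,1]<60)&(g[...,2]>150)
    v,u=np.nonzero(m);p=np.array([onz("top",q,.048)[:2] for q in zip(u,v) if 360<q[0]<440 and 150<q[1]<240])-O
    x,y=p@EX,p@EY
    for sg in(1,-1):
        k=(sg*y>.07)&(sg*y<.104)&(x>-.09)&(x<.03)
        if k.sum()>8:
            a,b=np.polyfit(y[k],x[k],1);print("ear",sg,k.sum(),"xmid@80",round(a*sg*.08+b,4),"slope yaw",round(-a,3))
E
python3 - <<'E'
from h import *
st();ears();ears(cv2.imread("pics/top0.png"))
E
```

```text
17.23 dock (np.float64(-0.0545), np.float64(0.0807)) z 0.105 Fdock -2.7 R y yaw -168.0
frontL x,y [0.0931 0.0483] frontR [ 0.0951 -0.0378] nose 0.0941 yaw 0.022
side front [99. 99. 95. 96. 96. 96. 96. 93. 97. 97.]
ear 1 116 xmid@80 0.0057 slope yaw -0.053
ear -1 30 xmid@80 -0.003 slope yaw 0.068
ear 1 35 xmid@80 -0.051 slope yaw 0.064
ear -1 33 xmid@80 -0.0439 slope yaw 0.085
```

drive_tool(steps=[0,0,0,0,-0.003,0,0,0,0,0,0,-0.003,0,0,0,0,0,0,-0.002,0,0,0,0,0,0,0,0,0])

```text
time_s: 17.72
tcp_pos: [0.5325, -0.1214, 0.105]
ee_rot: [[0.207, -0.978, -0.004], [-0.978, -0.207, 0.001], [-0.002, 0.004, -1.0]]
wrist_force: [-5.5, 3.1, -1.6]
gripper_width: 0.182
gripper_force: 30.0
```

```bash
python3 -c "
from h import *
st();ears()"
```

```text
17.72 dock (np.float64(-0.0476), np.float64(0.0813)) z 0.105 Fdock -4.8 R y yaw -168.0
frontL x,y [0.0957 0.0487] frontR [ 0.0957 -0.0401] nose 0.0957 yaw -0.0
side front [ 99.  99.  95.  96.  96.  96.  96.  97. 101.  97.]
ear 1 93 xmid@80 0.0107 slope yaw -0.024
ear -1 27 xmid@80 -0.0051 slope yaw -0.028
```

Both ear backs are now level to within 1 mm, and the nose is at 96 mm. I retreat and lift.

drive_tool(steps=[0,0,0,0,0.01,0,0,0,0,0,0,0.02,0,0,0,0,0,0,0.02,-0.02,0,0,0,0,0,0.01,-0.03,0,0,0,0,0,0,-0.03,0,0,0,0,-0.03,0,0,0,0,0,0,-0.038,0,0,0,0,0,0,-0.038,0,0,0,0,0,0,-0.038,0,0,0,0,0,0,-0.038,0,0,0])

```text
time_s: 18.7
tcp_pos: [0.4389, 0.0457, 0.1871]
ee_rot: [[0.207, -0.978, 0.007], [-0.978, -0.207, 0.002], [-0.001, -0.007, -1.0]]
wrist_force: [1.0, -0.5, -2.8]
gripper_width: 0.182
gripper_force: 30.0
```

Run:
```python
from h import *
st();ears();to([.476,.178,.185])
t=r.capture("top");cv2.imwrite("pics/t6.png",cv2.resize(t[150:250,340:450],None,fx=5,fy=5,interpolation=2))
```

```text
18.7 dock (np.float64(-0.1044), np.float64(0.2642)) z 0.1871 Fdock 0.9 R y yaw -168.1
frontL x,y [0.0931 0.0409] frontR [ 0.0937 -0.0367] nose 0.0934 yaw 0.007
side front [ 99.  99.  95.  96.  96.  96.  96.  97. 101.  97.]
ear 1 34 xmid@80 -0.0054 slope yaw 0.015
ear -1 27 xmid@80 -0.0051 slope yaw -0.028
18.85 tcp [0.439  0.0466 0.1871] yaw y -167.7 zdir [ 0.006  0.002 -1.   ] delta tool [-0.1206 -0.0641  0.0026] j [ 27.   7. -29.   0. -54. -15.] F [ 0.1  0.1 -2.5]
```

View pics/t6.png

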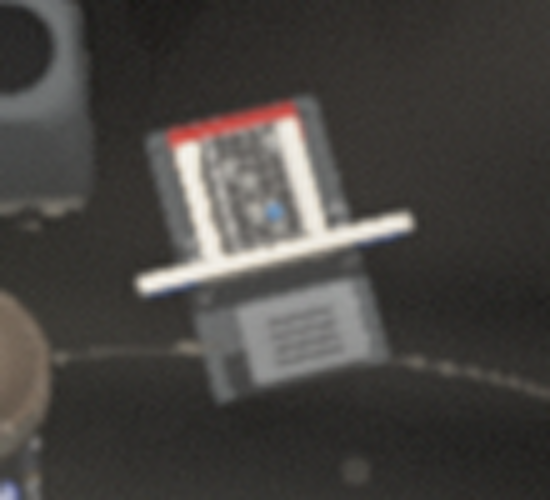

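The carriage is square: the ear bar is parallel to the strip, both ears are at -5 mm, and the nose is at about 94 mm over the red strip. Now I return the mallet to the mat.

drive_tool(steps=[0,0,0,-0.024,-0.013,0,0,0,0,0,-0.03,-0.016,0,0,0,0,0,-0.03,-0.016,0,0,0,0,0,-0.024,-0.013,0,0,0,0,0,-0.012,-0.006,0,0,0,0,0,0,0,0.02,0,0,0,0,0,0,0.03,0,0,0,0,0,0,0.02,0,0,0,0,0,0,0.01,0,0,0,0,0,0,0,0])

```text
time_s: 19.73
tcp_pos: [0.4744, 0.1721, 0.1031]
ee_rot: [[0.205, -0.979, -0.004], [-0.979, -0.205, -0.003], [0.002, 0.005, -1.0]]
wrist_force: [-0.4, 0.1, -2.2]
gripper_width: 0.184
gripper_force: 30.0
```

drive_tool(steps=[0,0,0,0,0,0.005,0,0,0,0,0,0,0,0,0,0,0,0,0,0,0])

```text
time_s: 19.98
tcp_pos: [0.476, 0.1742, 0.1014]
ee_rot: [[0.207, -0.978, 0.002], [-0.978, -0.207, 0.001], [-0.001, -0.002, -1.0]]
wrist_force: [-0.0, 0.2, -2.2]
gripper_width: 0.179
gripper_force: 30.0
```

```bash
python3 -c "
from h import *
to([.476,.178,.0883])"
```

```text
19.98 tcp [0.476  0.1742 0.1014] yaw y -168.1 zdir [ 0.002  0.001 -1.   ] delta tool [-0.0037 -0.0008  0.0131] j [ 38.  19. -27.   0. -44. -27.] F [-0.   0.2 -2.2]
```

drive_tool(steps=[0,0,0,0,0,0.004,0,0,0,0,0,0,0.004,0,0,0,0,0,0,0.003,0,0,0,0,0,0,0.002,0,0,0,0,0,0,0,0,0,0,0,0,0,0,0])

```text
time_s: 20.48
tcp_pos: [0.475, 0.1744, 0.0883]
ee_rot: [[0.208, -0.978, -0.0], [-0.978, -0.208, -0.0], [0.0, 0.0, -1.0]]
wrist_force: [-2.7, -0.3, 5.1]
gripper_width: 0.184
gripper_force: 30.0
```

Run:
```python
from h import *
to([.476,.178,.0883])
s=r.capture("side");cv2.imwrite("pics/s7.png",cv2.resize(s[180:280,290:400],None,fx=5,fy=5,interpolation=2))
```

```text
20.48 tcp [0.475  0.1744 0.0883] yaw y -168.0 zdir [-0. -0. -1.] delta tool [-0.0033 -0.0017 -0.    ] j [ 39.  21. -28.   0. -42. -27.] F [-2.7 -0.3  5.1]
```

View pics/s7.png

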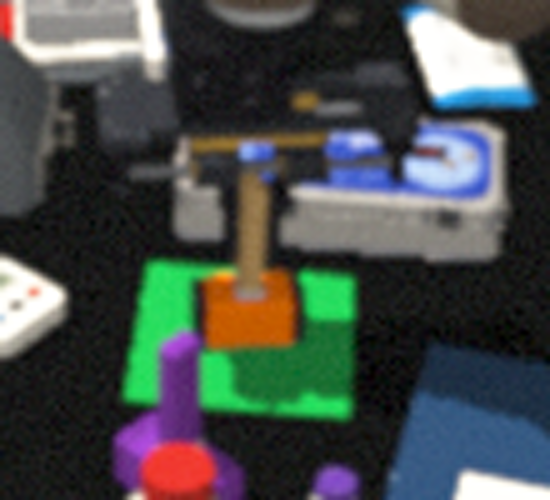

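The mallet stands on the mat (head at crop (250,310)), upright, with about 7 N of contact. I open the fingers and rise straight up.

drive_tool(steps=[0,0,0,0,0,0,0.4,0,0,0,0,0,0,0.6,0,0,0,0,0,0,0.8,0,0,0,0,0,0,0.8,0,0,0,0,0,0,0.8,0,0,0,0,0,0,0.8,0,0,0,0,0,0,0.8,0,0,0,0,0,0,0.8])

```text
time_s: 21.2
tcp_pos: [0.4752, 0.1743, 0.0875]
ee_rot: [[0.207, -0.978, 0.0], [-0.978, -0.207, -0.0], [0.0, -0.0, -1.0]]
wrist_force: [-0.2, 0.5, -0.2]
gripper_width: 0.701
gripper_force: 0.0
```

drive_tool(steps=[0,0,0,0,0,-0.01,0.8,0,0,0,0,0,-0.02,0.8,0,0,0,0,0,-0.03,0.8,0,0,0,0,0,-0.03,0.8,0,0,0,0,0,-0.03,0.8,0,0,0,0,0,-0.02,0.8,0,0,0,0,0,0,0.8,0,0,0,0,0,0,0.8,0,0,0,0,0,0,0.8])

```text
time_s: 21.95
tcp_pos: [0.4745, 0.1741, 0.2267]
ee_rot: [[0.207, -0.978, -0.001], [-0.978, -0.207, -0.0], [0.0, 0.002, -1.0]]
wrist_force: [-1.0, -0.3, 0.4]
gripper_width: 0.804
gripper_force: 0.0
```

Run:
```python
from h import *
st();ears()
s=r.capture("side");cv2.imwrite("pics/s8.png",cv2.resize(s[150:280,240:400],None,fx=4,fy=4,interpolation=2))
```

```text
21.95 dock (np.float64(-0.0429), np.float64(0.3823)) z 0.2267 Fdock -1.0 R y yaw -168.0
frontL x,y [0.0931 0.0408] frontR [ 0.0937 -0.0367] nose 0.0934 yaw 0.007
side front [ 99.  99.  95.  96.  96.  96.  96.  97. 101.  97.]
ear 1 33 xmid@80 -0.0052 slope yaw 0.017
ear -1 27 xmid@80 -0.0051 slope yaw -0.028
```

View pics/s8.png

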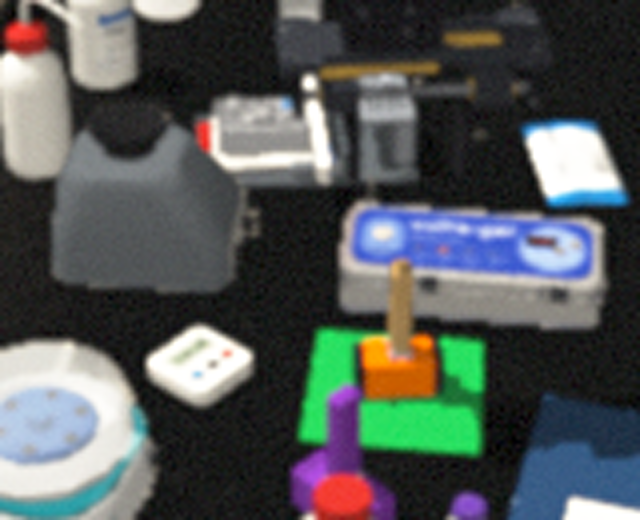

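The mallet stands upright on the mat (crop (400,365)), the carriage is square over the strip, and the arm is clear. I hand the job in.

```bash
python3 -c "
from station import r
print(r.finish_job())"
```

```text
the job is handed in; nothing more can be done
None
```

I handed the job in at about 22 s of the 72 s limit; no verdict came back. By my last measurements the carriage was square over the red strip with its front edge at about 94 mm, the mallet stood upright on the green mat, and the robot touched nothing.

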